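Slide the rain gauge base plate out over the chart desk's edge

ROBOT

A 6-joint arm with a two-finger parallel gripper is mounted at the origin on the work surface. World frame = base frame: x ahead of the robot, y to its left, z up, the work surface at z = 0. Lengths are in m, angles in rad, forces in N, time in s.
With the tool pointing down it reaches from about 0.35 to 1 m from the base axis. Payload 7.1 kg.
Tool frame: the origin (TCP) lies at the very end of the fingers, on their centre line; the grasp point (between the pads) lies 19 mm behind it; z points along the fingers, y is the direction in which the jaws open and shut (so a half turn about z gives the same grasp; the last joint's range is limited). The gripper opens to 85 mm and grips with 20 to 120 N. Pads are 22 mm wide; open, the fingers measure 114 mm over their backs; the gripper's body (76 mm by 85 mm) begins 54 mm behind the grasp point. The pads swing forward as they close: fully open they stand 13 mm farther back than shut.
Start: joints at [-1.22, 0.423, 1.63, -0, 1.089, -0.019], TCP at [0.226, -0.583, 0.205] pointing down, gripper open.
Joint ranges: [-3, 3], [-0.9, 2.11], [0.09, 2.58], [-1.31, 4.45], [0.11, 2.69], [-2.54, 2.54]. Speed limits (rad/s): [2.39, 2.39, 3.01, 3.14, 3.14, 3.14].

INTERFACE

Orientations are given as a unit quaternion [w, x, y, z].
In Python, from workcell import arm gives the robot as it stands. The module is installed in compiled form; this text tells all that it offers.
- The arm moves only by the tool play_rows, never from a script. Its argument "plan" is a list of rows, each an object with "xyz": the shift along the tool's x, y, z in cm, a list of three; "rot": the turn, a rotation vector about the tool's x, y, z in rad, a list of three; "claw": the closure, from 0 (fully open) to 1 (shut). A call has 1 to 20 rows; each row is the pose to reach, as a shift and turn from the pose measured when the call began, along the tool's axes at that moment; what a row does not reach only later rows make up. A row lasts 1/8 s, in which the tool goes at most 62.5 mm and 10.7 degrees, less where a joint would pass 70% of its speed; a pose out of reach is approached as far as the arm can. A call with a gripper value outside its range is refused whole. The fingers move at their own pace and stop on an object; "grip_force" is the grip in N (left out, the last holds). Time passes only in rows, so rows that repeat a pose let the fingers close. It gives the time, the measured TCP pose, the force and the opening at its end, in the units of the state.
- arm.observe(): the state, without advancing time (a new reading comes with each control period).
- arm.capture(name): name is "side" or "top"; returns the picture (400x640x3 uint8, red, green, blue); there is no depth.
- arm.camera_model(name): a dict with "intrinsics" (3x3 intrinsics, pixels), "rvec" (rotation vector, rad) and "tvec" (3), from world to camera coordinates, as OpenCV has them. Camera axes: x right, y down, z forward; pixel columns grow to the right and rows downward; lengths in m; the calibration is good to about 2 mm. A picture is of the moment at which its call begins. camera_model takes no time and is no camera call.
- arm.finish_job(): hands the job in, once; it reports no verdict.
The state is a dict: "clock": time; "joint_positions": joint angles; "joint_velocities": joint speeds; "effort": joint torques, N m; "position": TCP position; "ee_rot": TCP orientation; "wrist_force": force on the tool from outside, world axes, zero at the start; "wrist_torque": the same for the moment, N m; "grip_width": opening from 0.0 (shut) to 1.0 (fully open).
Only numpy, scipy, OpenCV 4.12 (cv2) and the standard library are available. Lean on these libraries where they do the work, as an engineer would, in place of code of your own. Each camera call takes 0.05 s, during which the arm holds its last target. There are 200 camera calls.

TASK

The rain gauge's flat aluminium base plate has to be screwed on from below: push it along the chart desk, holed end first, towards the desk's right-hand edge (right as seen from the robot) until the line scribed across it lies over the edge, so that 40 mm of the plate sticks out, square to the edge. Only slide it with the fingertips, flat on the desk: do not lift, tip or carry it, and leave everything else where it is.

Things in the scene. Friction and masses are not known exactly. Their poses are not given: they have to be found in the camera images.
- desk: raised walnut chart desk, a fixed solid box 360 x 360 mm and 60 mm high standing on the bench; origin: centre of its underside; z up, so its top is 60 mm above the origin; its -y face is the right-hand side as seen from the robot
- desk_edge (a point): middle of the desk's right-hand top edge (180 mm from the desk's centre along -y, at the height of its top); axes as the desk's: the edge runs along x, and -y points straight out over the drop
- plate: flat aluminium plate 110 (x) x 160 (y) x 8 mm thick, about 0.4 kg, lying loose on the desk top; origin: centre of its underside; z up. Its -y end (towards the right-hand edge, up to 20 degrees askew) has two 12 mm screw holes; a dark line is scribed across its top 40 mm from that end. Pushed at its plain +y end it slides with a few newtons of dry friction and stops where it is left
- plate_end (a point): middle of the plate's holed (-y) end, at its underside, 80 mm from the plate's origin; axes as the plate's
- coaster: round cork coaster, 84 mm across, 9 mm thick, lying on the desk; origin: centre of its underside
- tumbler: clear glass tumbler, 70 mm across the rim, 85 mm tall, standing on the desk; origin: centre of its underside, z up
- flashlight: black flashlight with rubber-edged ends, lying along its y axis on the desk, 130 mm long, 36 mm wide, 36 mm high; origin: under its middle, at desk height
- opener: stainless flat bottle opener, 143 mm along its y axis, 36 mm wide, 5 mm thick, lying on a dark magnetic strip (170 x 26 x 10 mm) fixed on top of the desk along its robot-side edge; origin: on its underside near its middle
- gauge: silver aluminium rain gauge housing, an open round can 112 mm across and 150 mm tall, standing on the bench to the left or right of the desk; origin: centre of its underside
- knotboard: white plastic knot-practice board, 130 x 200 x 12 mm (x, y, z) with six upright pegs 45 mm tall, lying on the bench at the other side of the desk; origin: centre of its underside
Things that resemble listed ones, but are neither listed nor needed, are in the scene too. There is more than one size of the plate; the one meant has the size given above.

How it is judged:
By the outcome, as a careful person would: the job done as asked, in the order asked, and still so for the second after the job is handed in, with the robot touching nothing.
It also fails if it takes over 45 s, if anything falls off the work surface, if the arm or the gripper's body presses on something with over 40 N, if the wrist force passes 120 N, or if a joint passes its speed limit or range.

## Working session

There is one attempt and no reset: what is moved stays moved. The work goes in short steps, Python scripts to look and compute and a tool call to move; the robot and the scene stay as the last step left them, time stands still between calls to the robot, and variables do not carry over. Pictures are saved under pics/ and viewed, on a budget of 10 in all, crops included, one or two more only if the job needs it, and the job is handed in when it is done.

Besides the shell and the picture viewer there is one more tool, called after ">>>" by a JSON object that holds its "method" and its "body", one argument or row to a line. play_rows: Moves the arm, as the interface text tells. Its arguments: {"type":"object","properties":{"plan":{"type":"array"},"grip_force":{"type":"number"}},"required":["plan"]}

```bash
mkdir -p pics; cat > h.py <<'E'
import numpy as np, cv2
from workcell import arm
def shot(n,f):
    im=arm.capture(n); cv2.imwrite(f,im[:,:,::-1]); return im
def cam(n):
    m=arm.camera_model(n); K=np.array(m["intrinsics"],float);r=np.array(m["rvec"],float);t=np.array(m["tvec"],float).ravel()
    return K,cv2.Rodrigues(r)[0],t
def ray(n,uv,z):
    K,R,t=cam(n); uv=np.atleast_2d(uv).astype(float)
    d=(R.T@np.linalg.inv(K)@np.c_[uv,np.ones(len(uv))].T).T; c=-R.T@t
    return c+d*((z-c[2])/d[:,2])[:,None]
def proj(n,p):
    K,R,t=cam(n); q=(K@(R@np.atleast_2d(p).T+t[:,None])).T; return q[:,:2]/q[:,2:]
E
python3 - <<'E'
from h import *
a=shot("top","pics/top0.png");b=shot("side","pics/side0.png")
s=arm.observe();print(s)
for n in("top","side"):
    K,R,t=cam(n);print(n,K[0,0],-R.T@t,R[2])
E
```

```text
{'clock': 0.1, 'joint_positions': array([-1.22000646e+00,  4.23812619e-01,  1.63063644e+00, -1.07334438e-06,
        1.08858943e+00, -1.90328965e-02]), 'joint_velocities': array([-0.00149796, -0.00080499, -0.00157261,  0.00056146,  0.0012396 ,
       -0.00089752]), 'effort': array([-8.87874103e-04, -5.58429337e+01, -2.82444549e+01, -9.91222942e-05,
        3.01189175e-03, -3.83148233e-07]), 'position': array([ 0.22572264, -0.58222845,  0.20378437]), 'ee_rot': array([-7.12918878e-04,  9.82952245e-01,  1.83859625e-01, -1.19836538e-04]), 'wrist_force': array([-0.27520366, -0.15885535,  0.48729345]), 'wrist_torque': array([-0.03476791,  0.06560888,  0.02715876]), 'grip_width': 0.9983915560381634}
top 456.64547457166094 [0.44685483 0.00905803 1.59450349] [ 0.05452853 -0.00144593 -0.99851117]
side 363.36912269379815 [-0.04403573  0.6867339   0.59080732] [ 0.5745856  -0.6425404  -0.50694499]
```

View pics/top0.png

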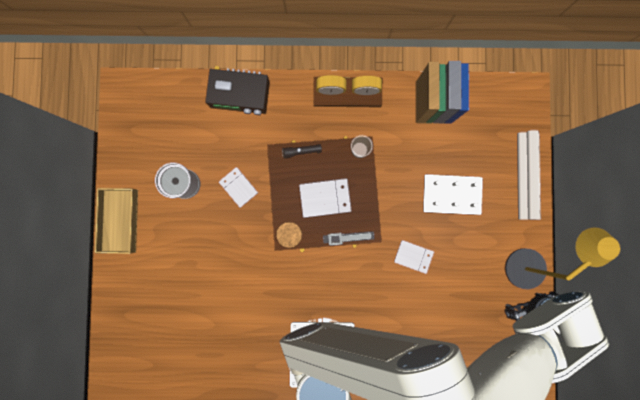

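View pics/side0.png

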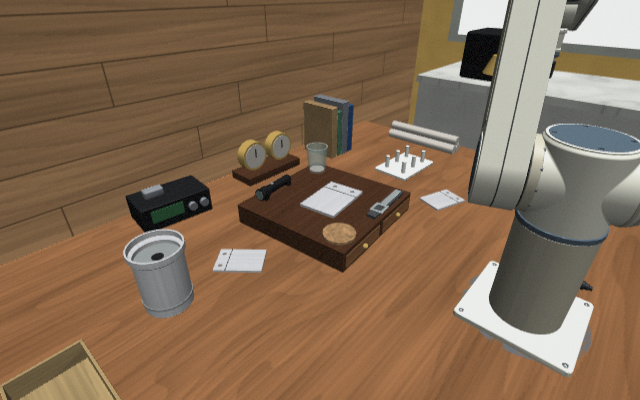

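The top view shows three plates: one on the desk at (326,197), plus two smaller look-alikes on the bench at (238,187) and (414,256). The one on the desk fits the description. Its holes face right, towards the -y edge, and the scribed line is near (335,197). The tumbler is at (361,147), the flashlight at (302,150), the coaster at (289,234), and the opener on its strip at (349,239). Next is a close crop.

```bash
python3 - <<'E'
import cv2
im=cv2.imread("pics/top0.png")[130:256,260:390]
cv2.imwrite("pics/crop0.png",cv2.resize(im,None,fx=4.6,fy=4.6,interpolation=cv2.INTER_CUBIC))
E
```

```text
(no output)
```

View pics/crop0.png

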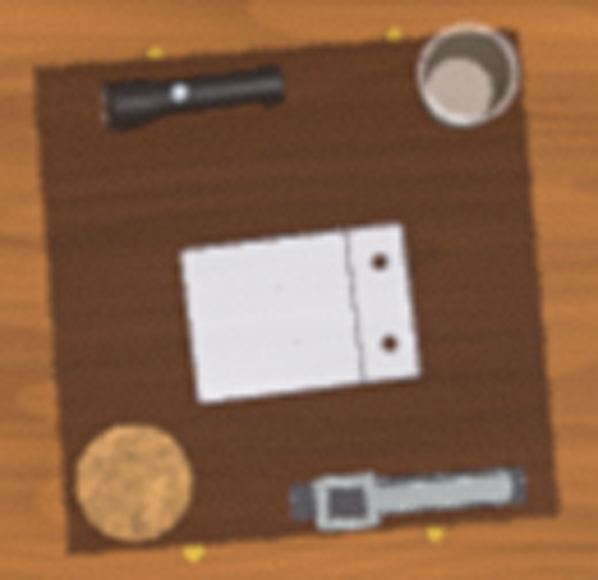

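```bash
cat >> h.py <<'E'
from scipy.optimize import least_squares
def fitrect(P,w,h):
    # corners P in order (+x+y),(+x-y),(-x-y),(-x+y) world xy; returns x,y,yaw,rms
    L=np.array([[w,h],[w,-h],[-w,-h],[-w,h]])/2
    T=lambda v:L@np.array([[np.cos(v[2]),np.sin(v[2])],[-np.sin(v[2]),np.cos(v[2])]])+v[:2]
    r=least_squares(lambda v:(T(v)-P).ravel(),[*P.mean(0),0]); return r.x,np.abs(r.fun).max(),T(r.x)
def crop2uv(c,x0,y0,f): return np.array([x0,y0])+(np.array(c)+.5)/f-.5
E
python3 - <<'E'
from h import *
np.set_printoptions(precision=4,suppress=True)
for nm,c,z,w,h in(("plate",[(180,250),(402,223),(420,376),(200,403)],.068,.11,.16),("desk",[(36,68),(518,32),(558,514),(68,553)],.06,.36,.36)):
    P=ray("top",crop2uv(c,260,130,4.6),z)[:,:2]; print(nm,P,np.linalg.norm(np.diff(P,axis=0),axis=1)); v,e,T=fitrect(P,w,h); print(v,np.degrees(v[2]),e)
print(ray("top",crop2uv([(135,483)],260,130,4.6),.069), ray("top",crop2uv([(104,105),(284,85)],260,130,4.6),.078))
print(ray("top",crop2uv([(350,231),(363,381)],260,130,4.6),.068),arm.observe()["position"])
E
```

```text
plate [[ 0.5778  0.0842]
 [ 0.5994 -0.0774]
 [ 0.4879 -0.0915]
 [ 0.4665  0.0681]] [0.1631 0.1124 0.161 ]
[ 0.5329 -0.0041  0.1335] 7.648355628616081 0.001751057384007923
desk [[ 0.7117  0.1925]
 [ 0.7425 -0.1623]
 [ 0.3888 -0.1932]
 [ 0.3566  0.1629]] [0.3561 0.3551 0.3576]
[ 0.5499 -0.      0.0869] 4.977602880735638 0.002617726197820802
[[0.4081 0.1144 0.069 ]] [[0.682  0.1405 0.078 ]
 [0.6982 0.0098 0.078 ]]
[[ 0.5931 -0.0396  0.068 ]
 [ 0.4838 -0.0501  0.068 ]] [ 0.2257 -0.5822  0.2038]
```

```bash
cat >> h.py <<'E'
from scipy.spatial.transform import Rotation as Ro
D=np.array([.5499,0.0]); A=.0869
def d2w(x,y,A=None):
    A=globals()["A"] if A is None else A
    return D+[np.cos(A)*x-np.sin(A)*y, np.sin(A)*x+np.cos(A)*y]
def w2d(p): q=np.array(p)[:2]-D; return np.array([np.cos(A)*q[0]+np.sin(A)*q[1],-np.sin(A)*q[0]+np.cos(A)*q[1]])
def goal(xy,z,yaw):
    s=arm.observe(); w=s["ee_rot"]; R=Ro.from_quat([w[1],w[2],w[3],w[0]])
    c,n=np.cos(yaw),np.sin(yaw); T=Ro.from_matrix(np.array([[-n,c,0],[c,n,0],[0,0,-1]]))
    print("xyz cm",np.round(R.inv().apply(np.r_[xy,z]-s["position"])*100,2),"rot",np.round((R.inv()*T).as_rotvec(),4))
E
python3 - <<'E'
from h import *
print(d2w(-.019,.117)); goal(d2w(-.019,.117),.2,A)
E
```

```text
[0.52081719 0.11490949]
xyz cm [ 52.71 -54.33   0.46] rot [-1.2000e-03 -1.0000e-03 -1.2879e+00]
```

>>> {"method": "play_rows", "body": {
  "plan": [
    {"xyz": [52.7,-54.3,0.5],"rot": [0,0,-1.288],"claw": 0.4},
    {"xyz": [52.7,-54.3,0.5],"rot": [0,0,-1.288],"claw": 0.4},
    {"xyz": [52.7,-54.3,0.5],"rot": [0,0,-1.288],"claw": 0.4},
    {"xyz": [52.7,-54.3,0.5],"rot": [0,0,-1.288],"claw": 0.4},
    {"xyz": [52.7,-54.3,0.5],"rot": [0,0,-1.288],"claw": 0.4},
    {"xyz": [52.7,-54.3,0.5],"rot": [0,0,-1.288],"claw": 0.4},
    {"xyz": [52.7,-54.3,0.5],"rot": [0,0,-1.288],"claw": 0.4},
    {"xyz": [52.7,-54.3,0.5],"rot": [0,0,-1.288],"claw": 0.4},
    {"xyz": [52.7,-54.3,0.5],"rot": [0,0,-1.288],"claw": 0.4},
    {"xyz": [52.7,-54.3,0.5],"rot": [0,0,-1.288],"claw": 0.4},
    {"xyz": [52.7,-54.3,0.5],"rot": [0,0,-1.288],"claw": 0.4},
    {"xyz": [52.7,-54.3,0.5],"rot": [0,0,-1.288],"claw": 0.4},
    {"xyz": [52.7,-54.3,0.5],"rot": [0,0,-1.288],"claw": 0.4},
    {"xyz": [52.7,-54.3,0.5],"rot": [0,0,-1.288],"claw": 0.4},
    {"xyz": [52.7,-54.3,0.5],"rot": [0,0,-1.288],"claw": 0.4},
    {"xyz": [52.7,-54.3,0.5],"rot": [0,0,-1.288],"claw": 0.4}
  ]
}}

```text
clock: 2.1
position: [0.5205, 0.1133, 0.1996]
ee_rot: [-0.001, 0.676, 0.737, 0.0]
wrist_force: [0.1, -0.2, 0.4]
grip_width: 0.6
```

```bash
python3 - <<'E'
from h import *
s=arm.observe();print(s["clock"],s["position"],s["wrist_force"],s["grip_width"])
goal(d2w(-.019,.117),.078,A)
t=shot("top","pics/top1.png");b=shot("side","pics/side1.png")
f=lambda im,y,x,h,w:cv2.resize(im[y:y+h,x:x+w,::-1],(w*3,h*3),interpolation=cv2.INTER_CUBIC)
cv2.imwrite("pics/m1.png",np.hstack([f(t,120,260,140,130),f(b,90,220,140,130)]))
E
```

```text
2.1 [0.52047881 0.11325965 0.1996497 ] [ 0.1359663  -0.16861682  0.44197055] 0.5999360905059947
xyz cm [ 0.15  0.06 12.17] rot [-0.0006 -0.0012 -0.0017]
```

View pics/m1.png

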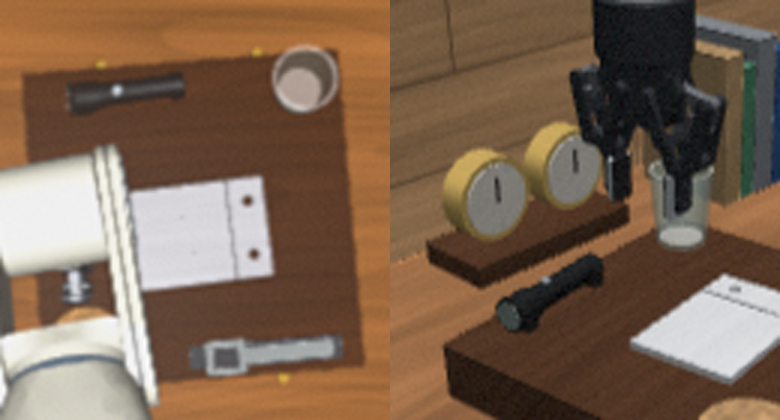

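The fingers hover about 4 cm behind the plain end. The scribed line and holes are still visible in the top view, and the way down is clear. Now I'll go down.

>>> {"method": "play_rows", "body": {
  "plan": [
    {"xyz": [0.15,0.05,5],"rot": [0,0,0],"claw": 0.4},
    {"xyz": [0.15,0.05,10],"rot": [0,0,0],"claw": 0.4},
    {"xyz": [0.15,0.05,12],"rot": [0,0,0],"claw": 0.4},
    {"xyz": [0.15,0.05,13],"rot": [0,0,0],"claw": 0.4},
    {"xyz": [0.15,0.05,13.3],"rot": [0,0,0],"claw": 0.4},
    {"xyz": [0.15,0.05,13.3],"rot": [0,0,0],"claw": 0.4}
  ]
}}

```text
clock: 2.95
position: [0.5217, 0.1153, 0.0675]
ee_rot: [-0.0, 0.676, 0.737, 0.001]
wrist_force: [-0.3, -0.5, 0.4]
grip_width: 0.598
```

```bash
python3 - <<'E'
from h import *
s=arm.observe();print(s["clock"],s["position"],s["wrist_force"])
b=shot("side","pics/side2.png")
cv2.imwrite("pics/m2.png",cv2.resize(b[150:250,240:370,::-1],None,fx=5,fy=5,interpolation=cv2.INTER_CUBIC))
E
```

```text
2.95 [0.52171586 0.11526458 0.06750644] [-0.33590748 -0.52572222  0.4325889 ]
```

View pics/m2.png

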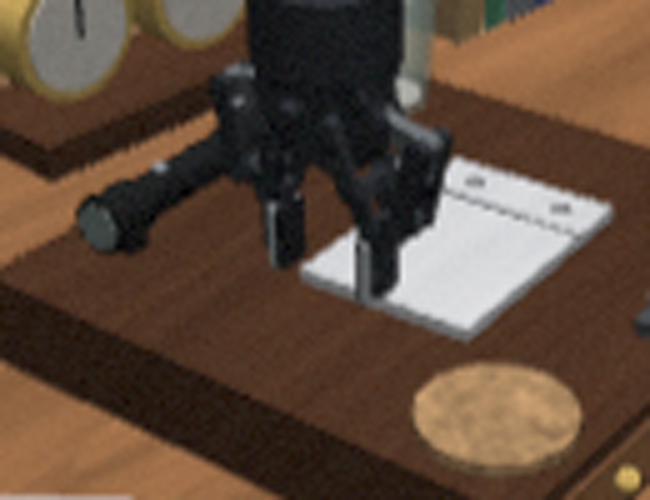

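The fingers hang just above the desk behind the plain end, at about (285,265) and (375,295) in the crop. I'll lower them in small steps and feel for the desk.

>>> {"method": "play_rows", "body": {
  "plan": [
    {"xyz": [0,0,0.25],"rot": [0,0,0],"claw": 0.4},
    {"xyz": [0,0,0.5],"rot": [0,0,0],"claw": 0.4},
    {"xyz": [0,0,0.5],"rot": [0,0,0],"claw": 0.4}
  ]
}}

```text
clock: 3.38
position: [0.5217, 0.1153, 0.0626]
ee_rot: [-0.0, 0.676, 0.737, 0.001]
wrist_force: [-0.2, -0.0, 0.2]
grip_width: 0.605
```

>>> {"method": "play_rows", "body": {
  "plan": [
    {"xyz": [0,0,0.1],"rot": [0,0,0],"claw": 0.4},
    {"xyz": [0,0,0.2],"rot": [0,0,0],"claw": 0.4},
    {"xyz": [0,0,0.2],"rot": [0,0,0],"claw": 0.4}
  ]
}}

```text
clock: 3.75
position: [0.5216, 0.1153, 0.0605]
ee_rot: [-0.0, 0.676, 0.737, 0.001]
wrist_force: [0.4, -0.6, -0.1]
grip_width: 0.603
```

>>> {"method": "play_rows", "body": {
  "plan": [
    {"xyz": [0,0,0.1],"rot": [0,0,0],"claw": 0.4},
    {"xyz": [0,0,0.1],"rot": [0,0,0],"claw": 0.4}
  ]
}}

```text
clock: 4.0
position: [0.5216, 0.1153, 0.0594]
ee_rot: [-0.0, 0.676, 0.737, 0.001]
wrist_force: [1.1, -0.5, 0.2]
grip_width: 0.598
```

>>> {"method": "play_rows", "body": {
  "plan": [
    {"xyz": [0,0,0.1],"rot": [0,0,0],"claw": 0.4},
    {"xyz": [0,0,0.2],"rot": [0,0,0],"claw": 0.4},
    {"xyz": [0,0,0.2],"rot": [0,0,0],"claw": 0.4}
  ]
}}

```text
clock: 4.38
position: [0.5215, 0.1153, 0.0573]
ee_rot: [-0.0, 0.676, 0.737, 0.001]
wrist_force: [-0.6, -0.2, -1.0]
grip_width: 0.598
```

>>> {"method": "play_rows", "body": {
  "plan": [
    {"xyz": [0,0,0.1],"rot": [0,0,0],"claw": 0.4},
    {"xyz": [0,0,0.1],"rot": [0,0,0],"claw": 0.4}
  ]
}}

```text
clock: 4.62
position: [0.5214, 0.1153, 0.0562]
ee_rot: [-0.0, 0.676, 0.737, 0.001]
wrist_force: [-0.3, 0.5, -0.5]
grip_width: 0.6
```

>>> {"method": "play_rows", "body": {
  "plan": [
    {"xyz": [0,0,0.1],"rot": [0,0,0],"claw": 0.4},
    {"xyz": [0,0,0.1],"rot": [0,0,0],"claw": 0.4}
  ]
}}

```text
clock: 4.88
position: [0.5214, 0.1153, 0.0552]
ee_rot: [-0.0, 0.676, 0.737, 0.001]
wrist_force: [-0.1, 0.4, -0.2]
grip_width: 0.599
```

>>> {"method": "play_rows", "body": {
  "plan": [
    {"xyz": [0,0,0.1],"rot": [0,0,0],"claw": 0.4},
    {"xyz": [0,0,0.1],"rot": [0,0,0],"claw": 0.4}
  ]
}}

```text
clock: 5.12
position: [0.5212, 0.1153, 0.0541]
ee_rot: [-0.0, 0.676, 0.737, 0.001]
wrist_force: [0.0, 1.3, -1.0]
grip_width: 0.602
```

>>> {"method": "play_rows", "body": {
  "plan": [
    {"xyz": [0,0,0.1],"rot": [0,0,0],"claw": 0.4},
    {"xyz": [0,0,0.1],"rot": [0,0,0],"claw": 0.4}
  ]
}}

```text
clock: 5.38
position: [0.5212, 0.1153, 0.053]
ee_rot: [-0.0, 0.676, 0.737, 0.001]
wrist_force: [-0.4, 1.4, -0.4]
grip_width: 0.602
```

>>> {"method": "play_rows", "body": {
  "plan": [
    {"xyz": [0,0,0.1],"rot": [0,0,0],"claw": 0.4},
    {"xyz": [0,0,0.1],"rot": [0,0,0],"claw": 0.4}
  ]
}}

```text
clock: 5.62
position: [0.5211, 0.1153, 0.0519]
ee_rot: [-0.001, 0.676, 0.737, 0.0]
wrist_force: [-0.9, -0.4, -0.2]
grip_width: 0.603
```

>>> {"method": "play_rows", "body": {
  "plan": [
    {"xyz": [0,0,0.1],"rot": [0,0,0],"claw": 0.4},
    {"xyz": [0,0,0.1],"rot": [0,0,0],"claw": 0.4}
  ]
}}

```text
clock: 5.88
position: [0.5211, 0.1152, 0.0508]
ee_rot: [-0.001, 0.676, 0.737, 0.0]
wrist_force: [-0.8, 0.1, -0.7]
grip_width: 0.599
```

>>> {"method": "play_rows", "body": {
  "plan": [
    {"xyz": [0,0,0.1],"rot": [0,0,0],"claw": 0.4},
    {"xyz": [0,0,0.1],"rot": [0,0,0],"claw": 0.4}
  ]
}}

```text
clock: 6.12
position: [0.521, 0.1152, 0.0497]
ee_rot: [-0.001, 0.676, 0.737, 0.0]
wrist_force: [0.9, 1.0, -0.2]
grip_width: 0.597
```

```bash
python3 - <<'E'
from h import *
b=shot("side","pics/side3.png")
p=arm.observe()["position"]; print(proj("side",[p,[p[0],p[1],.06]]))
cv2.imwrite("pics/m3.png",cv2.resize(b[175:225,280:345,::-1],None,fx=10,fy=10,interpolation=cv2.INTER_CUBIC))
E
```

```text
[[306.23366014 220.48479656]
 [306.16019651 217.26790092]]
```

View pics/m3.png

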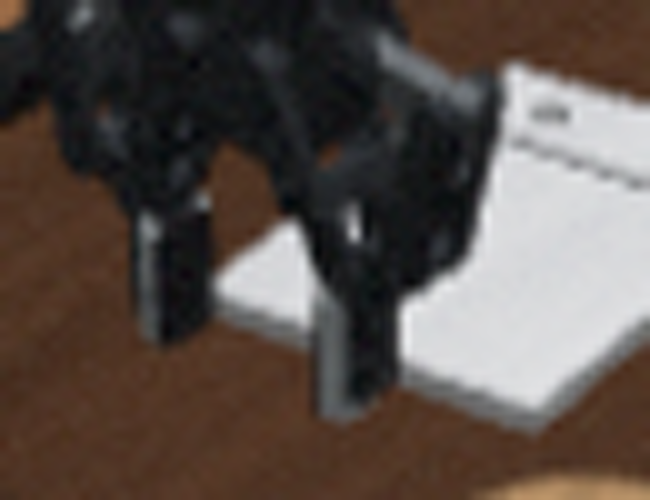

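```bash
python3 - <<'E'
from h import *
s=arm.observe();w=s["ee_rot"];R=Ro.from_quat([w[1],w[2],w[3],w[0]]);p=s["position"]
print(R.as_matrix().round(3))
for z in(.05,.055,.06,.065,.07):
  q=[]
  for sg in(1,-1):
    for yy in(.0255,.0335):
      for xx in(.011,-.011):
        v=p+R.apply([xx,sg*yy,0]); v[2]=z; q.append(v)
  print(z,((proj("side",q)-[280,175]+.5)*10-.5).round(0).astype(int).tolist())
print(s["wrist_force"])
E
```

```text
[[-0.085  0.996 -0.   ]
 [ 0.996  0.085  0.001]
 [ 0.001 -0.    -1.   ]]
0.05 [[167, 445], [219, 409], [144, 435], [197, 399], [316, 511], [368, 473], [341, 521], [392, 483]]
0.055 [[166, 429], [219, 393], [143, 419], [196, 384], [316, 495], [368, 457], [340, 505], [392, 467]]
0.06 [[166, 413], [218, 378], [143, 403], [196, 368], [316, 479], [368, 441], [340, 489], [392, 451]]
0.065 [[165, 398], [218, 362], [142, 388], [195, 353], [316, 463], [368, 425], [340, 473], [392, 435]]
0.07 [[164, 382], [217, 346], [141, 372], [195, 337], [315, 447], [368, 409], [340, 457], [392, 419]]
[-0.76851316  0.69507325  0.72541061]
```

```bash
python3 - <<'E'
from h import *
f=lambda q:((proj("side",q)-[280,175]+.5)*10-.5).round(0)
v,e,T=fitrect(ray("top",crop2uv([(180,250),(402,223),(420,376),(200,403)],260,130,4.6),.068)[:,:2],.11,.16)
print(f(np.c_[T,[.068]*4]),f(np.c_[T,[.06]*4]))
c=np.array([[a,b] for a in(.18,-.18) for b in(.18,-.18)]); W=np.array([d2w(*k) for k in c]); print(c, proj("side",np.c_[W,[.06]*4]).round(1))
E
```

```text
[[203. 281.]
 [516.  60.]
 [829. 158.]
 [536. 403.]] [[204. 305.]
 [515.  83.]
 [828. 182.]
 [536. 428.]]
[[ 0.18  0.18]
 [ 0.18 -0.18]
 [-0.18  0.18]
 [-0.18 -0.18]] [[237.  203.5]
 [315.5 160.8]
 [343.6 252.7]
 [411.  191.3]]
```

The plate corners reproject correctly, and the fingertips appear 10–20 mm above the desk. That means the half-open fingers end well behind the TCP, so I'll keep lowering and feeling.

>>> {"method": "play_rows", "body": {
  "plan": [
    {"xyz": [0,0,0.1],"rot": [0,0,0],"claw": 0.4},
    {"xyz": [0,0,0.2],"rot": [0,0,0],"claw": 0.4},
    {"xyz": [0,0,0.2],"rot": [0,0,0],"claw": 0.4}
  ]
}}

```text
clock: 6.55
position: [0.5209, 0.1152, 0.0477]
ee_rot: [-0.001, 0.676, 0.737, 0.0]
wrist_force: [-0.3, 0.0, 0.0]
grip_width: 0.601
```

>>> {"method": "play_rows", "body": {
  "plan": [
    {"xyz": [0,0,0.1],"rot": [0,0,0],"claw": 0.4},
    {"xyz": [0,0,0.2],"rot": [0,0,0],"claw": 0.4},
    {"xyz": [0,0,0.2],"rot": [0,0,0],"claw": 0.4}
  ]
}}

```text
clock: 6.92
position: [0.5209, 0.1152, 0.0456]
ee_rot: [-0.001, 0.676, 0.737, 0.0]
wrist_force: [-0.1, -0.1, 0.1]
grip_width: 0.602
```

>>> {"method": "play_rows", "body": {
  "plan": [
    {"xyz": [0,0,0.1],"rot": [0,0,0],"claw": 0.4},
    {"xyz": [0,0,0.2],"rot": [0,0,0],"claw": 0.4},
    {"xyz": [0,0,0.2],"rot": [0,0,0],"claw": 0.4}
  ]
}}

```text
clock: 7.3
position: [0.5208, 0.1152, 0.0434]
ee_rot: [-0.001, 0.676, 0.737, 0.0]
wrist_force: [-0.0, 0.6, -0.5]
grip_width: 0.604
```

>>> {"method": "play_rows", "body": {
  "plan": [
    {"xyz": [0,0,0.1],"rot": [0,0,0],"claw": 0.4},
    {"xyz": [0,0,0.2],"rot": [0,0,0],"claw": 0.4},
    {"xyz": [0,0,0.2],"rot": [0,0,0],"claw": 0.4}
  ]
}}

```text
clock: 7.68
position: [0.5207, 0.1152, 0.0413]
ee_rot: [-0.001, 0.676, 0.737, -0.0]
wrist_force: [0.1, -0.5, 0.2]
grip_width: 0.604
```

```bash
python3 - <<'E'
from h import *
b=shot("side","pics/side4.png");print(arm.observe()["wrist_force"])
cv2.imwrite("pics/m4.png",cv2.resize(b[175:225,280:345,::-1],None,fx=10,fy=10,interpolation=cv2.INTER_CUBIC))
E
```

```text
[ 0.2593215   0.33803387 -0.16920382]
```

View pics/m4.png

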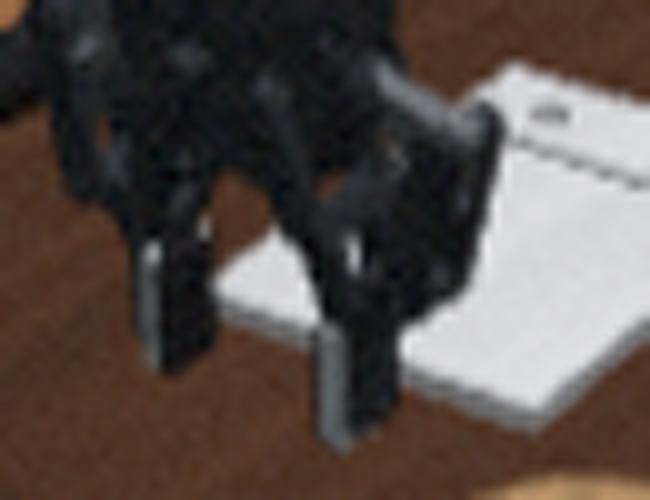

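The tips are at about (340,448) and (172,373) in the crop, which puts them 12 mm above the desk. With the claw half open they sit about 31 mm behind the reported TCP. I'll go down another 8 mm, then feel in small steps.

>>> {"method": "play_rows", "body": {
  "plan": [
    {"xyz": [0,0,0.4],"rot": [0,0,0],"claw": 0.4},
    {"xyz": [0,0,0.8],"rot": [0,0,0],"claw": 0.4},
    {"xyz": [0,0,0.8],"rot": [0,0,0],"claw": 0.4}
  ]
}}

```text
clock: 8.1
position: [0.5204, 0.1151, 0.0329]
ee_rot: [-0.001, 0.676, 0.737, -0.0]
wrist_force: [-0.1, 0.0, 0.6]
grip_width: 0.604
```

>>> {"method": "play_rows", "body": {
  "plan": [
    {"xyz": [0,0,0.1],"rot": [0,0,0],"claw": 0.4},
    {"xyz": [0,0,0.15],"rot": [0,0,0],"claw": 0.4},
    {"xyz": [0,0,0.15],"rot": [0,0,0],"claw": 0.4}
  ]
}}

```text
clock: 8.48
position: [0.5204, 0.1151, 0.0314]
ee_rot: [-0.001, 0.676, 0.737, -0.0]
wrist_force: [-0.4, 0.4, -0.1]
grip_width: 0.604
```

>>> {"method": "play_rows", "body": {
  "plan": [
    {"xyz": [0,0,0.1],"rot": [0,0,0],"claw": 0.4},
    {"xyz": [0,0,0.1],"rot": [0,0,0],"claw": 0.4}
  ]
}}

```text
clock: 8.72
position: [0.5203, 0.1151, 0.0304]
ee_rot: [-0.001, 0.676, 0.737, -0.0]
wrist_force: [0.4, -0.4, -0.1]
grip_width: 0.597
```

>>> {"method": "play_rows", "body": {
  "plan": [
    {"xyz": [0,0,0.08],"rot": [0,0,0],"claw": 0.4},
    {"xyz": [0,0,0.08],"rot": [0,0,0],"claw": 0.4}
  ]
}}

```text
clock: 8.98
position: [0.5205, 0.1152, 0.03]
ee_rot: [-0.001, 0.676, 0.737, -0.0]
wrist_force: [-1.8, -0.0, 4.9]
grip_width: 0.604
```

>>> {"method": "play_rows", "body": {
  "plan": [
    {"xyz": [0,0,0.08],"rot": [0,0,0],"claw": 0.4},
    {"xyz": [0,0,0.08],"rot": [0,0,0],"claw": 0.4}
  ]
}}

```text
clock: 9.22
position: [0.5205, 0.1152, 0.03]
ee_rot: [-0.001, 0.676, 0.737, -0.0]
wrist_force: [-3.4, -0.4, 9.0]
grip_width: 0.599
```

```bash
python3 - <<'E'
from h import *
b=shot("side","pics/side5.png");print(arm.observe()["wrist_force"])
cv2.imwrite("pics/m5.png",cv2.resize(b[175:230,280:345,::-1],None,fx=10,fy=10,interpolation=cv2.INTER_CUBIC))
E
```

```text
[-3.22177171e+00  1.19066458e-03  8.88449656e+00]
```

View pics/m5.png

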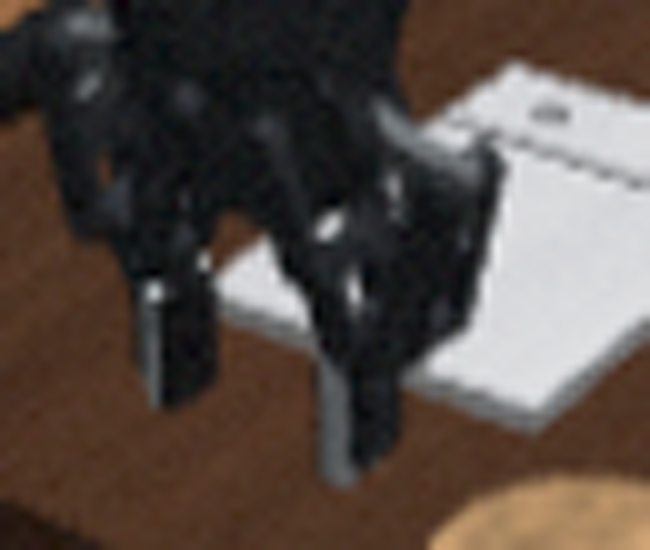

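The tips touch the desk at TCP z = 0.030 with 9 N. I'll lift them 2.5 mm and push slowly along tool -x, stopping short of the target.

>>> {"method": "play_rows", "body": {
  "plan": [
    {"xyz": [0,0,-0.25],"rot": [0,0,0],"claw": 0.4},
    {"xyz": [-0.8,0,-0.25],"rot": [0,0,0],"claw": 0.4},
    {"xyz": [-1.6,0,-0.25],"rot": [0,0,0],"claw": 0.4},
    {"xyz": [-2.2,0,-0.25],"rot": [0,0,0],"claw": 0.4},
    {"xyz": [-2.7,0,-0.25],"rot": [0,0,0],"claw": 0.4},
    {"xyz": [-3.1,0,-0.25],"rot": [0,0,0],"claw": 0.4},
    {"xyz": [-3.5,0,-0.25],"rot": [0,0,0],"claw": 0.4},
    {"xyz": [-4,0,-0.25],"rot": [0,0,0],"claw": 0.4},
    {"xyz": [-4.5,0,-0.25],"rot": [0,0,0],"claw": 0.4},
    {"xyz": [-5,0,-0.25],"rot": [0,0,0],"claw": 0.4}
  ]
}}

```text
clock: 10.52
position: [0.5246, 0.0651, 0.0324]
ee_rot: [-0.001, 0.676, 0.737, -0.0]
wrist_force: [0.3, 2.6, -1.3]
grip_width: 0.605
```

```bash
python3 - <<'E'
from h import *
t=shot("top","pics/top6.png");s=arm.observe();print(s["clock"],s["position"],w2d(s["position"]),s["wrist_force"])
b=shot("side","pics/side6.png")
f=lambda im,y,x,h,w,k:cv2.resize(im[y:y+h,x:x+w,::-1],(w*k,h*k),interpolation=cv2.INTER_CUBIC)
cv2.imwrite("pics/m6.png",np.hstack([f(t,150,290,100,100,4),f(b,160,280,100,100,4)]))
E
```

```text
10.575 [0.52466205 0.06456108 0.03238328] [-0.01953942  0.06650788] [-0.12173184  0.38116385 -0.65704313]
```

View pics/m6.png

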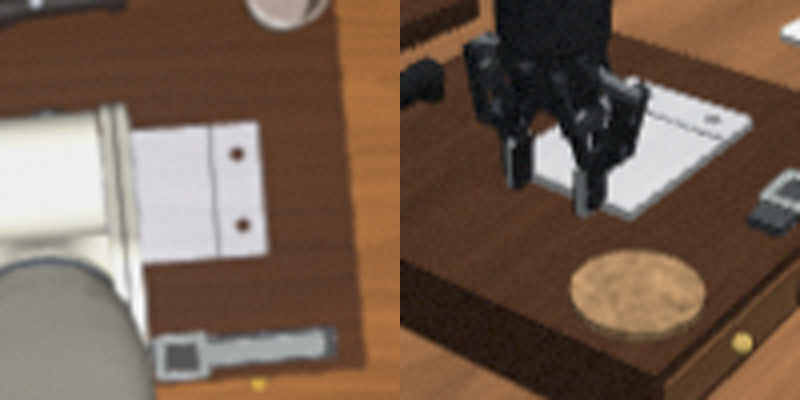

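The plate has moved flat, with both fingers on its plain end. The holed-end corners are at (259,122) and (268,253) in the left panel.

```bash
cat >> h.py <<'E'
def endinfo(c,x0,y0,f,z=.068):
    P=[w2d(p) for p in ray("top",crop2uv(c,x0,y0,f),z)]; a,b=P
    print("corners desk mm",np.round(np.array(P)*1e3,1),"mid",np.round((a+b)/2*1e3,1),"skew deg",round(float(np.degrees(np.arctan2(a[1]-b[1],a[0]-b[0]))),2),"len",np.linalg.norm(a-b))
E
python3 - <<'E'
from h import *
endinfo([(259,122),(268,253)],290,150,4); endinfo([(210,125),(218,256)],290,150,4)
E
```

```text
corners desk mm [[  33.9 -105.6]
 [ -76.2 -104.4]] mid [ -21.2 -105. ] skew deg -0.64 len 0.11009971218842578
corners desk mm [[ 34.5 -64.4]
 [-75.6 -62.5]] mid [-20.6 -63.5] skew deg -0.99 len 0.11003249984228111
```

>>> {"method": "play_rows", "body": {
  "plan": [
    {"xyz": [-0.4,0,0],"rot": [0,0,0],"claw": 0.4},
    {"xyz": [-1,0,0],"rot": [0,0,0],"claw": 0.4},
    {"xyz": [-1.7,0,0],"rot": [0,0,0],"claw": 0.4},
    {"xyz": [-2.4,0,0],"rot": [0,0,0],"claw": 0.4},
    {"xyz": [-3.1,0,0],"rot": [0,0,0],"claw": 0.4},
    {"xyz": [-3.8,0,0],"rot": [0,0,0],"claw": 0.4},
    {"xyz": [-4.5,0,0],"rot": [0,0,0],"claw": 0.4},
    {"xyz": [-5.2,0,0],"rot": [0,0,0],"claw": 0.4},
    {"xyz": [-5.9,0,0],"rot": [0,0,0],"claw": 0.4},
    {"xyz": [-6.6,0,0],"rot": [0,0,0],"claw": 0.4},
    {"xyz": [-7.3,0,0],"rot": [0,0,0],"claw": 0.4},
    {"xyz": [-8,0,0],"rot": [0,0,0],"claw": 0.4},
    {"xyz": [-8.6,0,0],"rot": [0,0,0],"claw": 0.4},
    {"xyz": [-9.2,0,0],"rot": [0,0,0],"claw": 0.4},
    {"xyz": [-9.6,0,0],"rot": [0,0,0],"claw": 0.4},
    {"xyz": [-9.8,0,0],"rot": [0,0,0],"claw": 0.4},
    {"xyz": [-9.8,0,0],"rot": [0,0,0],"claw": 0.4}
  ]
}}

```text
clock: 12.75
position: [0.5331, -0.0333, 0.0323]
ee_rot: [-0.001, 0.676, 0.737, -0.0]
wrist_force: [-0.5, 1.7, 0.9]
grip_width: 0.6
```

```bash
python3 - <<'E'
from h import *
t=np.mean([shot("top",f"pics/top7_{i}.png").astype(float) for i in range(3)],0).astype(np.uint8);s=arm.observe();print(s["clock"],s["position"],w2d(s["position"]),s["wrist_force"])
cv2.imwrite("pics/top7.png",t[:,:,::-1])
cv2.imwrite("pics/m7.png",cv2.resize(t[130:250,315:395,::-1],None,fx=5,fy=5,interpolation=cv2.INTER_CUBIC))
E
```

```text
12.9 [ 0.53301856 -0.03319561  0.03221514] [-0.01969881 -0.0316052 ] [-0.35250873  0.03390766  0.25367442]
```

View pics/m7.png

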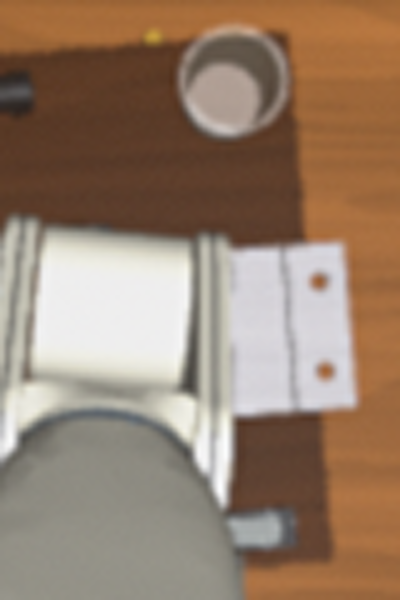

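```bash
cat >> h.py <<'E'
def measure(t):
    g=cv2.GaussianBlur(t.astype(np.float32).mean(2),(0,0),.8)
    def edge(rows,c0,c1,z,mode):
        x0=None
        Q=[]
        for r in rows:
            a,b=(int(c0(r)),int(c1(r))); seg=g[r,a-1:b+2]
            d=-seg[1:-1] if mode=="dark" else np.gradient(seg)[1:-1]*(1 if mode=="rise" else -1)
            i=int(np.argmax(d)); o=0
            if 0<i<len(d)-1: o=.5*(d[i-1]-d[i+1])/(d[i-1]-2*d[i]+d[i+1])
            Q.append((a+i+o,r))
        P=ray("top",Q,z)[:,:2]; 
        for _ in range(5):
            k=np.polyfit(P[:,0],P[:,1],1); e=P[:,1]-np.polyval(k,P[:,0]); m=np.abs(e)<max(2*e.std(),5e-4); P=P[m]
        print(mode,"n",len(P),"slope deg",round(float(np.degrees(np.arctan(k[0]))),2),"rms mm",round(float(e.std()*1e3),2)); return k
    return g,edge
E
python3 - <<'E'
from h import *
t=cv2.imread("pics/top7.png")[:,:,::-1]
g,edge=measure(t)
L=lambda p,q,o:(lambda r:p[0]+(q[0]-p[0])*(r-p[1])/(q[1]-p[1])+o)
dp,dq=(374.3,160),(380.5,238)
kd=edge([*range(160,176),*range(214,237)],L(dp,dq,-3),L(dp,dq,4),.06,"rise")
ep,eq=(384,181),(386,209)
ke=edge(range(181,209),L(ep,eq,-3),L(ep,eq,4),.068,"fall")
sp,sq=(372,182),(374,210)
ks=edge(range(183,209),L(sp,sq,-3),L(sp,sq,3),.068,"dark")
x=.52
for n,k in(("end",ke),("line",ks)):
  for x in(.48,.535,.59): print(n,x,"beyond edge mm",round((np.polyval(kd,x)-np.polyval(k,x))*np.cos(np.arctan(kd[0]))*1e3,2))
E
```

```text
rise n 39 slope deg 5.18 rms mm 0.46
fall n 28 slope deg 4.86 rms mm 0.19
dark n 26 slope deg 4.57 rms mm 0.48
end 0.48 beyond edge mm 23.33
end 0.535 beyond edge mm 23.64
end 0.59 beyond edge mm 23.96
line 0.48 beyond edge mm -17.64
line 0.535 beyond edge mm -17.04
line 0.59 beyond edge mm -16.44
```

The plate overhangs about 23.6 mm and is within about 0.5° of square. About 16.5 mm remains. I'll push 15.5 mm with a slight turn and re-measure.

>>> {"method": "play_rows", "body": {
  "plan": [
    {"xyz": [-0.3,0,0],"rot": [0,0,-0.004],"claw": 0.4},
    {"xyz": [-0.7,0,0],"rot": [0,0,-0.007],"claw": 0.4},
    {"xyz": [-1.1,0,0],"rot": [0,0,-0.007],"claw": 0.4},
    {"xyz": [-1.4,0,0],"rot": [0,0,-0.007],"claw": 0.4},
    {"xyz": [-1.55,0,0],"rot": [0,0,-0.007],"claw": 0.4},
    {"xyz": [-1.55,0,0],"rot": [0,0,-0.007],"claw": 0.4}
  ]
}}

```text
clock: 13.65
position: [0.5344, -0.049, 0.0322]
ee_rot: [-0.001, 0.674, 0.739, -0.001]
wrist_force: [0.2, 0.3, 0.9]
grip_width: 0.605
```

```bash
cat > meas.py <<'E'
from h import *
import sys
o=float(sys.argv[1])
t=np.mean([arm.capture("top").astype(float) for i in range(3)],0)
cv2.imwrite(sys.argv[2],t[:,:,::-1].astype(np.uint8))
s=arm.observe();print(s["clock"],s["position"],w2d(s["position"]),s["wrist_force"])
g,edge=measure(t)
L=lambda p,q,o:(lambda r:p[0]+(q[0]-p[0])*(r-p[1])/(q[1]-p[1])+o)
dp,dq=(374.3,160),(380.5,238)
kd=edge([*range(160,176),*range(214,237)],L(dp,dq,-3),L(dp,dq,4),.06,"rise")
ep,eq=(384+o,181),(386+o,209)
ke=edge(range(181,207),L(ep,eq,-3),L(ep,eq,4),.068,"fall")
sp,sq=(372+o,182),(374+o,210)
ks=edge(range(183,207),L(sp,sq,-3),L(sp,sq,3),.068,"dark")
for n,k in(("end",ke),("line",ks)):
  print(n,"beyond edge mm",[round((np.polyval(kd,x)-np.polyval(k,x))*np.cos(np.arctan(kd[0]))*1e3,2) for x in(.48,.535,.59)])
E
python3 meas.py 4.8 pics/top8.png
```

```text
13.8 [ 0.53442177 -0.04894432  0.0321935 ] [-0.01966773 -0.04741626] [-0.81178181  0.54644272 -0.65791093]
rise n 39 slope deg 5.19 rms mm 0.44
fall n 26 slope deg 5.33 rms mm 0.21
dark n 24 slope deg 5.51 rms mm 0.41
end beyond edge mm [np.float64(39.7), np.float64(39.57), np.float64(39.43)]
line beyond edge mm [np.float64(-0.81), np.float64(-1.12), np.float64(-1.42)]
```

>>> {"method": "play_rows", "body": {
  "plan": [
    {"xyz": [-0.03,0,0],"rot": [0,0,0],"claw": 0.4},
    {"xyz": [-0.06,0,0],"rot": [0,0,0.002],"claw": 0.4},
    {"xyz": [-0.06,0,0],"rot": [0,0,0.002],"claw": 0.4}
  ]
}}

```text
clock: 14.18
position: [0.5345, -0.0494, 0.0322]
ee_rot: [-0.001, 0.674, 0.738, -0.0]
wrist_force: [-0.9, 3.4, 0.5]
grip_width: 0.599
```

```bash
python3 meas.py 5 pics/top9.png
```

```text
14.325 [ 0.53453446 -0.04946319  0.03220852] [-0.01960051 -0.04794296] [0.19831176 2.68088187 0.64544703]
rise n 39 slope deg 5.2 rms mm 0.45
fall n 26 slope deg 5.28 rms mm 0.22
dark n 24 slope deg 5.55 rms mm 0.49
end beyond edge mm [np.float64(39.96), np.float64(39.88), np.float64(39.81)]
line beyond edge mm [np.float64(-0.43), np.float64(-0.76), np.float64(-1.09)]
```

Overhang is 39.9 mm and the plate is square within 0.3°. Now I'll back off, lift, and check without the arm in the way.

>>> {"method": "play_rows", "body": {
  "plan": [
    {"xyz": [1,0,0],"rot": [0,0,0],"claw": 0.4},
    {"xyz": [3,0,0],"rot": [0,0,0],"claw": 0.4},
    {"xyz": [5,0,-3],"rot": [0,0,0],"claw": 0.4},
    {"xyz": [7,0,-8],"rot": [0,0,0],"claw": 0.4},
    {"xyz": [10,0,-13],"rot": [0,0,0],"claw": 0.4},
    {"xyz": [15,0,-17],"rot": [0,0,0],"claw": 0.4},
    {"xyz": [18,0,-17],"rot": [0,0,0],"claw": 0.4},
    {"xyz": [18,0,-17],"rot": [0,0,0],"claw": 0.4},
    {"xyz": [18,0,-17],"rot": [0,0,0],"claw": 0.4}
  ]
}}

```text
clock: 15.45
position: [0.5177, 0.13, 0.2017]
ee_rot: [-0.001, 0.674, 0.739, -0.001]
wrist_force: [-0.4, -0.4, 0.6]
grip_width: 0.602
```

```bash
python3 meas.py 5 pics/top10.png; python3 - <<'E'
from h import *
t=cv2.imread("pics/top10.png");b=shot("side","pics/side10.png")[:,:,::-1]
f=lambda im,y,x,h,w,k:cv2.resize(im[y:y+h,x:x+w],(w*k,h*k),interpolation=cv2.INTER_CUBIC)
cv2.imwrite("pics/m10.png",np.hstack([f(t,130,260,130,135,3),f(b,130,250,130,130,3)]))
E
```

```text
15.6 [0.51814808 0.12906876 0.2016185 ] [-0.02043015  0.1313375 ] [ 0.06619527 -0.23591791 -0.58115188]
rise n 39 slope deg 5.19 rms mm 0.45
fall n 26 slope deg 5.34 rms mm 0.2
dark n 24 slope deg 5.51 rms mm 0.45
end beyond edge mm [np.float64(40.12), np.float64(39.98), np.float64(39.83)]
line beyond edge mm [np.float64(-0.35), np.float64(-0.66), np.float64(-0.97)]
```

View pics/m10.png

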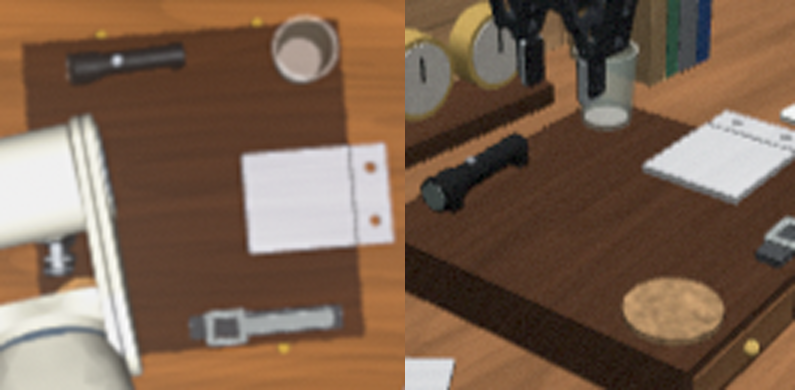

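The scribed line sits over the edge, near (350,195) in the left panel. The plate lies flat, nothing else has moved, and the arm is clear. I'm handing it in.

```bash
python3 -c "
from h import *
print(arm.finish_job())"
```

```text
the job is handed in; nothing more can be done
None
```

The base plate now sticks out about 40 mm over the desk's right-hand edge, square to it, and I handed the job in at about 15.6 s. I slid it holed end first with two half-open fingertips against its plain end, then backed the arm off and lifted it clear.

**Last checks, from the top camera with the arm clear:**
- **Overhang:** the end is 39.8–40.1 mm beyond the edge.
- **Squareness:** the plate is about 0.15° off square by its end, and 0.3° by the scribed line.
- **Other objects:** the plate lies flat, and the tumbler, flashlight, coaster and opener look untouched.

**Disagreements:**
- **Line position:** the scribed line reads 0.4–1.0 mm short of the edge, while the end reads 40 mm. They differ by about 0.7 mm, which is within the camera calibration of about 2 mm.
- **Fingertip height:** the half-open fingertips touched the desk with the reported TCP about 30 mm below the desk top, far more than the description suggests. I found the right height by touch, pressing with about 9 N, instead of relying on the stated figure.

I viewed 11 pictures, one over the budget of 10.

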